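# Clamp a power adapter in the ratchet clamp at the red tooth

### The arm

A 6-joint arm with a two-finger parallel gripper is mounted at the origin on a cart in front of the work surface, level with it; the furniture and walls round the work are solid. World frame = base frame: x ahead of the robot, y to its left, z up, the work surface at z = 0. Lengths are in m, angles in rad, forces in N, time in s.
With the tool pointing down it reaches from about 0.3 to 0.75 m from the base axis. Payload 8.5 kg.
Tool frame: the origin (TCP) lies on the mounting face of the last link; the fingertips stand 173 mm ahead of it and the grasp point (between the pads) lies 155 mm ahead of it; z points along the fingers, y is the line along which they close (so a half turn about z gives the same grasp; the last joint's range is limited). The gripper opens to 85 mm and grips with 20 to 120 N. Pads are 22 mm wide; open, the fingers measure 114 mm over their backs; the gripper's body (76 mm by 85 mm) begins 54 mm behind the grasp point. The pads swing forward as they close: fully open they stand 13 mm farther back than shut.
Start: joints at [1.004, 0.381, 1.297, -0, 1.464, -0.215], TCP at [0.19, 0.516, 0.405] pointing down, gripper open.
Joint ranges: [-3.11, 3.11], [-0.89, 2.33], [0.22, 2.48], [-1.42, 4.56], [0.17, 2.85], [-2.88, 2.88]. Speed limits (rad/s): [2.39, 2.39, 3.14, 3.14, 3.14, 3.14].

### API

Orientations are given as a rotation vector (axis times angle).
In Python, from station import sense, camera, sign_off gives the robot as it stands.
- The arm moves only by the tool play_rows, never from a script. Its argument "series" is a list that holds one entry, the list of rows, each a list of 4 numbers: the shift along the tool's x, y, z in m, then the turn about the tool's z in degrees. In form: [[[dx, dy, dz, yaw], ...]]. A call has 1 to 8 rows; each row is the pose to reach, as a shift and turn from the pose commanded when the call began, along the tool's axes at that moment; what a row does not reach only later rows make up. A row lasts 1/10 s, in which the tool goes at most 50 mm and 8.59 degrees, less where a joint would pass 70% of its speed; a pose out of reach is approached as far as the arm can. A call with a gripper value outside its range is refused whole. "fingers" is the opening, from 0 (shut) to 1 (fully open), set as the call begins (left out, the last holds). The fingers move at their own pace and stop on an object; the grip force is fixed at half the most. Time passes only in rows, so rows that repeat a pose let the fingers close. It gives the time, the measured TCP pose, the force, the opening and the grip force at its end, in the units of the state.
- sense(): the state, without advancing time (a new reading comes with each control period).
- camera(name): name is "scene" or "top"; returns a dict with "image" (420x560x3 uint8, red, green, blue), "mtx" (3x3 intrinsics, pixels), "position" and "orientation" of the camera in the world. Camera axes: x right, y up, looking along -z (the intrinsics and any distortion apply to the point x, -y, -z); pixel columns grow to the right and rows downward; lengths in m; the calibration is good to about 2 mm. A picture is of the moment at which its call begins. There is no depth.
- sign_off(): hands the job in; it is judged then, once.
The state is a dict: "time_s": time; "joints": joint angles; "qvel": joint speeds; "tau": joint torques, N m; "eef_pos": TCP position; "ee_rot": TCP orientation; "wrist_force": force on the tool from outside, world axes, zero at the start; "torque": the same for the moment, N m; "grip_width": finger opening in m; "grasp_force": force on a finger pad.
Only numpy, scipy, OpenCV 4.12 (cv2) and the standard library are available. Lean on these libraries where they do the work, as an engineer would, in place of code of your own. Each camera call takes 0.05 s, during which the arm holds its last target. There are 200 camera calls.

### The job

Take the black power adapter that lies on the open bench beside the ratchet clamp, lay it flat in the clamp's bay, lengthwise between the two jaws, and let go of it. Then wind the black wing knob clockwise (seen from above) until the brass pawl has clicked in behind the red tooth, and no tooth further, so that the pawl alone holds the adapter clamped. Leave the timer and the mouse where they are.

Things in the scene. Friction and masses are not known exactly. Their poses are not given: they have to be found in the camera images.
- power_brick: Black power adapter, a box 98 x 48 x 31 mm (x, y, z), 0.19 kg; origin at the centre of its underside, x along its length. It starts flat on the open worktop to the left of the clamp (a second, fixed one at the back by the cables is not meant); gripped across its 48 mm width. Either end may face either jaw.
- clamp: Ratchet clamp fixed to the worktop, aluminium base plate 110 x 346 x 12 mm (x -55 to 55, y -267 to 79 mm). Origin on the worktop under the centre of the adapter's bay, z up, y the line along which the jaws close: the adapter lies lengthwise along y, either way round. Blue fixed jaw at y = 49 to 73 mm, top 52 mm. Blue gear housing at y = -122 to -240 mm, 34 mm high, carries wheel and knob.
- rest_mid (a point): Centre of the bay: top of the grey rest strip (36 mm wide, along the clamp's y) on which the adapter's underside lies, 20 mm above the worktop; clamp frame x = 0, y = 0. Both long sides of the adapter stay open for the fingers, down to the base plate at 12 mm.
- fixed_face (a point): Centre of the rubber face of the fixed jaw, 60 mm wide; in the clamp frame x = 0, y = +49 mm, z = 35 mm. The face does not move relative to the clamp.
- pad_face (a point): Centre of the rubber face (60 mm wide, z 21 to 55 mm, sloped lead-in at the top) of the moving jaw's sprung pad, on the -y side of the bay. Opening from fixed_face to pad_face: 116 mm with the wheel at 0, less 13.1 mm per rad (5.5 mm per tooth), so at least 105 mm at the start. Set the adapter down midway between the faces; winding then pushes it against the fixed jaw.
- pad: The sprung pad that carries pad_face; its origin coincides with the clamp's when the wheel is at 0. Spring 500 N/m, 14 mm of travel: at the red tooth it is about 4 mm compressed and presses on the 98 mm long adapter with about 2 N.
- wheel (a joint): Ratchet wheel, rad, grows clockwise seen from above. Teeth 0.419 apart; it rests on the pawl at 0, 0.419 or 0.838 (start), 1.257, 1.676 = RED tooth; 2.094 is one too far. A tooth is caught only once turned 0.1 to 0.15 past its resting value; let go, a spring (0.1 to 0.2 N m) turns the wheel back onto the last caught tooth. So several short turns, letting go between, are fine.
- knob_grip (a point): On the wheel's upright axis (clamp frame x = 0, y = -170 mm), z = 70 mm, inside the black wing knob: a bar 64 mm long, 16 mm wide, z = 50 to 84 mm, gripped across its width from above. The point turns with it: x along the bar, y across. At wheel 0 the bar lies along the clamp's x. The toothed wheel below (92 mm across, one tooth red) has its top at z = 48 mm.
- pawl (a joint): Angle of the brass sprung pawl, rad: about -0.04 when it lies fully in behind a tooth, rising along each tooth's ramp to about 0.2 at the tooth's tip.
- pawl_tip (a point): Tip of the brass pawl, which presses on the toothed rim of the wheel on its -y side (clamp frame, x about 0, y = -212 mm, z = 42 mm). The pawl arm runs from here to a pivot 45 mm away.
- lab_timer: White bench timer, 66 x 66 x 20 mm, loose, near the front edge; bystander. Origin at the centre of its underside.
- mouse: Black computer mouse, 108 x 60 x 39 mm, loose, behind the adapter; bystander. Origin at the centre of its underside.
There are look-alikes about, which are no part of the job. What is shaped like the power_brick but orange is not meant.

How it is judged:
On the way, in this order (a step that is already met when the one before it is completed fails the run):
1. the adapter lies flat in the bay between the jaws, let go, and the wheel is not yet wound to the red tooth (x of power_brick in the frame of clamp between -0.02 and 0.02 m and y of power_brick in the frame of clamp between -0.022 and 0.006 m and z of power_brick in the frame of clamp below 0.025 m and angle between power_brick's own z axis and vertical below 0.1 rad and contact force between the fingers and power_brick below 0.1 N and value of joint wheel below 1.6 rad), for 0.2 s.
2. the pawl has dropped in behind the red tooth (value of joint wheel between 1.6 and 1.95 rad and value of joint pawl below 0.1 rad), for 0.2 s.
At the end, for the whole second after the job is handed in: Pawl fully in behind the red tooth (wheel 1.68 within 0.08 rad); adapter flat on the rest strip (5 mm, tilt 0.1 rad), within 20 mm of the bay's middle line and 0.12 rad of the jaw axis, at rest, pressed by the sprung pad with at least 0.7 N (value of joint wheel between 1.6 and 1.76 rad and value of joint pawl below 0.03 rad and x of power_brick in the frame of clamp between -0.02 and 0.02 m and z of power_brick in the frame of clamp below 0.025 m and angle between power_brick's own z axis and vertical below 0.1 rad and angle between the x axis of power_brick and the y axis of clamp, either way round below 0.12 rad and contact force between pad and power_brick above 0.7 N and linear speed of power_brick below 0.02 m/s); the robot touches nothing.
It fails at once if the wheel is wound past the next tooth after the red one (value of joint wheel above 2.2 rad).
It fails at once if a bystander (timer, mouse) is moved by more than 30 mm (distance of any of lab_timer, mouse from where it was at the start of the episode above 0.03 m).
It also fails if it takes over 64 s, if anything falls off the work surface, if the arm or the gripper's body presses on something with over 40 N, if the wrist force passes 120 N, or if a joint passes its speed limit or range.

## Working session

There is one attempt and no reset: what is moved stays moved. The work goes in short steps, Python scripts to look and compute and a tool call to move; the robot and the scene stay as the last step left them, time stands still between calls to the robot, and variables do not carry over. Pictures are saved under pics/ and viewed, at most 10 in all, crops included, and the job is handed in when it is done.

Besides the shell and the picture viewer there is one more tool, called after "Request:" as name(argument=value, ...), one argument or row to a line, values as JSON. play_rows: Moves the arm, as the interface text tells. Its arguments: {"type":"object","properties":{"series":{"type":"array"},"fingers":{"type":"number"}},"required":["series"]}

```bash
mkdir -p pics; cat > h.py <<'E'
import numpy as np, cv2
from station import sense, camera, sign_off
from scipy.spatial.transform import Rotation as R
def rot(o):
    o=np.array(o,float)
    return o if o.shape==(3,3) else (R.from_rotvec(o).as_matrix() if o.size==3 else R.from_quat(o).as_matrix())
def snap(n,f):
    c=camera(n); cv2.imwrite(f,c["image"][:,:,::-1]); return c
def px2w(c,uv,z):
    K=np.array(c["mtx"]);d=rot(c["orientation"])@(np.linalg.inv(K)@[uv[0],uv[1],1]*[1,-1,-1])
    p=np.array(c["position"]);return p+d*(z-p[2])/d[2]
def w2px(c,P):
    q=rot(c["orientation"]).T@(np.array(P)-c["position"])*[1,-1,-1]
    u=np.array(c["mtx"])@q;return u[:2]/u[2]
E
python3 - <<'E'
from h import *
import pickle
for n in("scene","top"):
    c=snap(n,f"pics/{n}0.png");pickle.dump(c,open(n+"0.pkl","wb"));print({k:v for k,v in c.items() if k!="image"})
print(sense())
E
```

```text
{'mtx': array([[404.03787244,   0.        , 277.43241381],
       [  0.        , 404.03787244, 210.33327358],
       [  0.        ,   0.        ,   1.        ]]), 'position': array([ 0.19779547, -0.55039691,  0.66122132]), 'orientation': array([ 0.88060914, -0.21142949, -0.44405347])}
{'mtx': array([[384.42723909,   0.        , 276.23648225],
       [  0.        , 384.42723909, 217.25711864],
       [  0.        ,   0.        ,   1.        ]]), 'position': array([0.38533597, 0.11750399, 0.95276177]), 'orientation': array([ 0.14733987, -0.13785751, -1.58887143])}
{'time_s': 0.1, 'joints': array([ 1.00370655e+00,  3.81160700e-01,  1.29819232e+00, -2.24496440e-05,
        1.46358120e+00, -2.15291886e-01]), 'qvel': array([ 6.62943808e-04, -1.65295600e-03, -2.26347464e-03,  9.32724857e-04,
       -1.47155918e-03, -1.10588918e-05]), 'tau': array([ 3.36579338e-03, -4.49221659e+01, -2.31651127e+01, -2.85464566e-04,
        3.75548945e-03, -1.29223199e-05]), 'eef_pos': array([0.18950086, 0.51628166, 0.40415365]), 'ee_rot': array([-5.49667868e-01, -3.09263345e+00,  1.96119367e-03]), 'wrist_force': array([-0.76087322, -0.54287974,  0.32269367]), 'torque': array([-0.01746456, -0.01003658,  0.00809697]), 'grasp_force': 0.0, 'grip_width': 0.08560939828984125}
```

View pics/top0.png

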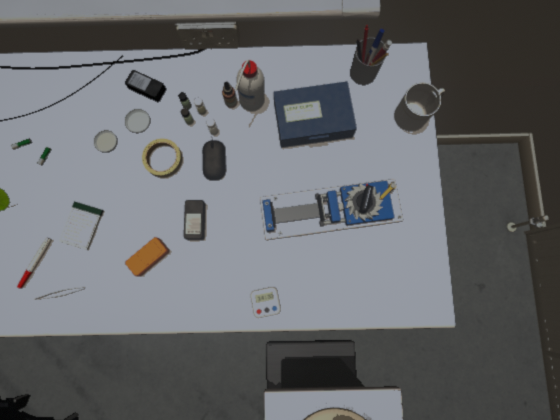

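View pics/scene0.png

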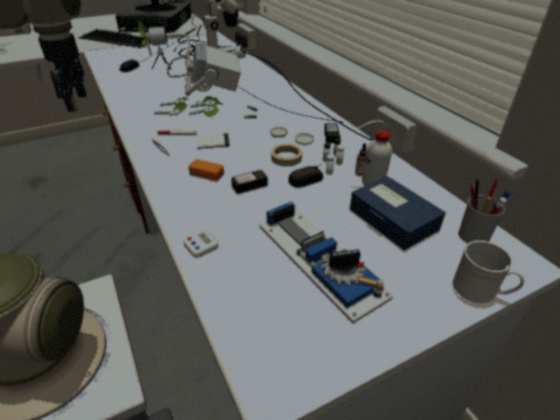

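Top view candidates: black box with label at (194,220), the fixed adapter by the cables at (145,85), mouse (214,160), orange block (147,257) and navy box (314,113). I choose (194,220), on the open bench beside the clamp. The clamp spans (262–402, 180–238): fixed jaw at (268,215), knob at about (366,200). The timer is at (265,302). Next is a close crop.

```bash
python3 - <<'E'
import cv2
i=cv2.imread("pics/top0.png")
a=cv2.resize(i[190:250,170:230],None,fx=6,fy=6,interpolation=cv2.INTER_CUBIC)
b=cv2.resize(i[170:245,255:410],None,fx=5,fy=5,interpolation=cv2.INTER_CUBIC)
import numpy as np
cv=np.zeros((375+180,775,3),np.uint8)
b2=cv2.convertScaleAbs(b,alpha=1.4);cv[:375,:]=b2
a=cv2.resize(a,(180,180));cv[375:,:180]=a
s=cv2.imread("pics/scene0.png")[235:305,305:395];cv[375:,200:431]=cv2.resize(s,(231,180))
s=cv2.imread("pics/scene0.png")[165:200,220:280];cv[375:,450:758]=cv2.resize(s,(308,180))
cv2.imwrite("pics/c1.png",cv)
E
```

```text
(no output)
```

View pics/c1.png

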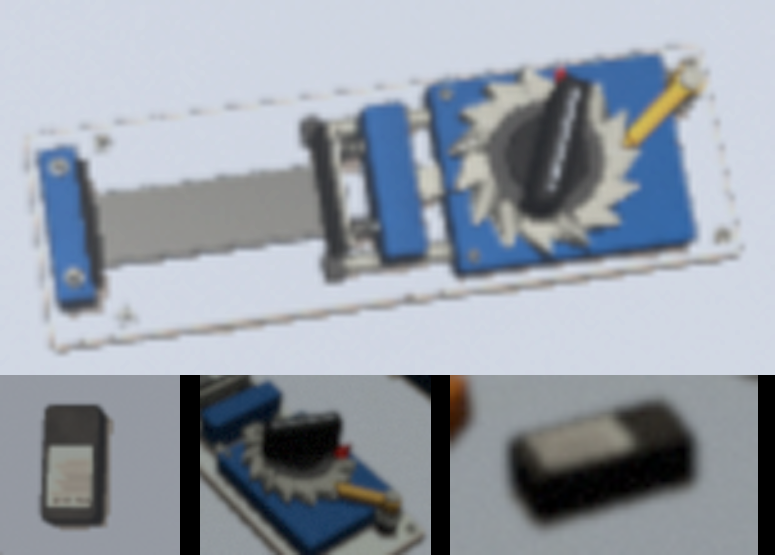

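```bash
cat > fit.py <<'E'
from h import *
import pickle
from scipy.optimize import least_squares, minimize
def xf(p,P):
    c,s=np.cos(p[2]),np.sin(p[2]);P=np.atleast_2d(P)
    return np.c_[p[0]+c*P[:,0]-s*P[:,1],p[1]+s*P[:,0]+c*P[:,1],P[:,2]]
E
cat > f1.py <<'E'
from fit import *
top=pickle.load(open("top0.pkl","rb"));sc=pickle.load(open("scene0.pkl","rb"))
# clamp: crop clicks
cl=[((-55,-267,12),(742,250)),((55,-267,12),(700,42)),((55,79,12),(28,133)),((-55,79,12),(52,350)),]
P=np.array([c[0] for c in cl])/1e3;U=np.array([c[1] for c in cl])/5+[255,170]
f=lambda p:(np.array([w2px(top,q) for q in xf(p,P)])-U).ravel()
r=least_squares(f,[0.35,0,0]);pc=r.x;print("clamp",pc,np.round(r.fun.reshape(-1,2),1))
# brick by silhouette in both views
B=np.array([[x,y,z] for x in(-.049,.049) for y in(-.024,.024) for z in(0,.031)])
ms=[]
for c,(u0,v0,u1,v1) in((top,(176,190,216,250)),(sc,(222,160,278,200))):
    m=np.zeros((420,560),np.uint8);g=c["image"].astype(int)
    dark=(g.min(2)<120)if c is sc else g.min(2)<125
    bgd=np.median(g[v0:v1,u0:u1].reshape(-1,3),axis=0);print(bgd)
    m[v0:v1,u0:u1]=dark[v0:v1,u0:u1]
    m=cv2.morphologyEx(m,cv2.MORPH_OPEN,np.ones((3,3)));cs,_=cv2.findContours(m,0,2)
    k=cv2.convexHull(max(cs,key=cv2.contourArea));ms.append((c,k));print(cv2.boundingRect(k),cv2.minAreaRect(k))
def cost(p,w=(1,1)):
    e=0
    for (c,k),wi in zip(ms,w):
        if not wi: continue
        h=cv2.convexHull(np.array([w2px(c,q) for q in xf(p,B)],np.float32))
        A,_=cv2.intersectConvexConvex(h,k.astype(np.float32));e+=cv2.contourArea(h)+cv2.contourArea(k)-2*A
    return e
p0=px2w(top,(194.5,220),.031);print(p0)
for w in((1,1),(1,0),(0,1)):
    r=min((minimize(cost,[p0[0],p0[1],a],args=(w,),method="Nelder-Mead",options=dict(initial_simplex=[[p0[0],p0[1],a],[p0[0]+.01,p0[1],a],[p0[0],p0[1]+.01,a],[p0[0],p0[1],a+.1]])) for a in(-.1,0,.1)),key=lambda r:r.fun)
    print("brick",r.x,r.fun)
# overlay check
o=cv2.resize(top["image"][:,:,::-1],None,fx=4,fy=4,interpolation=cv2.INTER_CUBIC)
def dr(pose,pts,c=(0,255,0),n=True):
    q=np.array([w2px(top,x) for x in xf(pose,np.array(pts)/1e3)])*4+1.5
    cv2.polylines(o,[q.astype(np.int32)],True,c,1)
bx=lambda x0,x1,y0,y1,z:[(x0,y0,z),(x1,y0,z),(x1,y1,z),(x0,y1,z)]
dr(pc,bx(-55,55,-267,79,12));dr(pc,bx(-30,30,49,73,52));dr(pc,bx(-18,18,-40,49,20));dr(pc,bx(-45,45,-240,-122,34),(0,255,255))
a=np.linspace(0,6.28,40);dr(pc,[(46*np.cos(t),-170+46*np.sin(t),48) for t in a],(0,0,255))
t=-.838;ca,sa=np.cos(t),np.sin(t);dr(pc,[(ca*x-sa*y,-170+sa*x+ca*y,84) for x,y in((-32,-8),(32,-8),(32,8),(-32,8))],(255,0,255))
rr=r=minimize(cost,[p0[0],p0[1],0],args=((1,1),),method="Nelder-Mead",options=dict(initial_simplex=[[p0[0],p0[1],0],[p0[0]+.01,p0[1],0],[p0[0],p0[1]+.01,0],[p0[0],p0[1],.1]])).x
dr(rr,bx(-49,49,-24,24,31))
cv2.imwrite("pics/o1.png",cv2.resize(o[680:1000,700:1660],None,fx=.83,fy=.83))
E
python3 f1.py
```

```text
clamp [0.56563579 0.07682946 0.1169146 ] [[ 0.5  0.4]
 [ 0.3 -0.4]
 [-0.9  0.1]
 [ 0.1 -0.2]]
[148. 153. 161.]
(183, 200, 24, 41) ((194.48219299316406, 219.9808349609375), (22.28101921081543, 40.564781188964844), 2.12109637260437)
[147. 153. 157.]
(231, 170, 38, 25) ((249.25770568847656, 181.61154174804688), (19.382978439331055, 38.06431198120117), 74.74488067626953)
[0.55201432 0.32061825 0.031     ]
brick [ 0.55565126  0.32340556 -0.02508674] 81.15532299957704
brick [ 0.55574942  0.3235949  -0.01884175] 39.31182492140215
brick [ 0.5556175   0.32232628 -0.02394104] 34.09935032087378
```

View pics/o1.png

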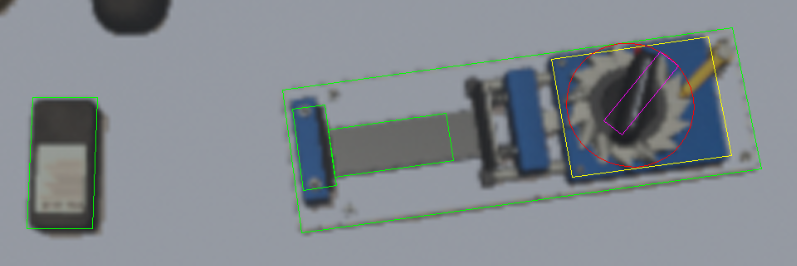

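Pose check: the plate corners fit to under 1 px. Brick centre is (0.556, 0.323) m, yaw -0.02, and the two cameras agree within 1.5 mm. The clamp is at (0.566, 0.077), yaw 0.117. The knob appears less rotated than the 0.838 overlay, so the wheel is probably at 0.419.

```bash
cat > to.py <<'E'
import sys
from h import *
# target x y z psi(world angle of tool y, deg, mod 180) -> tool shift, yaw
def go(x,y,z,psi):
    s=sense();T=rot(s["ee_rot"]);d=T.T@(np.array([x,y,z])-s["eef_pos"])
    cur=np.degrees(np.arctan2(T[1,1],T[0,1]));w=cur-psi
    print("t",s["time_s"],"psi",cur.round(2),"shift",d.round(4),"yaw",round(w,2),"F",s["wrist_force"].round(1),"w",round(s["grip_width"],4),"tilt",T[:,2].round(4),"j",s["joints"].round(2))
go(*map(float,sys.argv[1:5]))
E
python3 to.py .5557 .3233 .28 88.7; python3 - <<'E'
from fit import *
pc=[.5656,.0768,.117];print(xf(pc,[[0,0,0],[0,-.005,0],[0,-.17,0]]))
E
```

```text
t 0.1 psi 69.84 shift [-0.4103 -0.0548  0.1241] yaw -18.86 F [-0.8 -0.5  0.3] w 0.0856 tilt [-7.0e-04 -1.1e-03 -1.0e+00] j [ 1.    0.38  1.3  -0.    1.46 -0.22]
[[ 0.5656      0.0768      0.        ]
 [ 0.56618367  0.07183418  0.        ]
 [ 0.58544465 -0.09203776  0.        ]]
```

Request:
play_rows(
  series=[
    [[-0.045, -0.006, 0.0, -2.5], [-0.09, -0.012, 0.0, -5], [-0.135, -0.018, 0.02, -7.5], [-0.18, -0.024, 0.04, -10], [-0.225, -0.03, 0.06, -12.5], [-0.27, -0.036, 0.08, -15], [-0.315, -0.042, 0.1, -17], [-0.36, -0.048, 0.11, -18.9]],
  ],
  fingers=1.0,
)

```text
time_s: 0.9
eef_pos: [0.5123, 0.3459, 0.2925]
ee_rot: [-0.032, -3.138, 0.002]
wrist_force: [0.2, 1.4, -0.2]
grip_width: 0.0857
grasp_force: 0.0
```

```bash
python3 to.py .5557 .3233 .177 88.7
```

```text
t 0.9 psi 88.82 shift [-0.0443 -0.0215  0.1154] yaw 0.12 F [ 0.2  1.4 -0.2] w 0.0857 tilt [-0.0031 -0.0013 -1.    ] j [ 0.4   0.59  1.27  0.    1.28 -1.15]
```

Request:
play_rows(
  series=[
    [[-0.022, -0.011, 0.02, 0], [-0.044, -0.0215, 0.04, 0], [-0.044, -0.0215, 0.045, 0], [-0.044, -0.0215, 0.045, 0]],
  ],
)

```text
time_s: 1.3
eef_pos: [0.5543, 0.3246, 0.2485]
ee_rot: [-0.036, -3.139, 0.001]
wrist_force: [-0.7, 0.3, -0.4]
grip_width: 0.0858
grasp_force: 0.0
```

```bash
python3 to.py .5557 .3233 .177 88.7; python3 - <<'E'
from h import *
c=snap("top","pics/t2.png");d=snap("scene","pics/s2.png")
a=cv2.resize(c["image"][160:280,140:260],(400,400),interpolation=2);b=cv2.resize(d["image"][120:240,190:310],(400,400),interpolation=2)
cv2.imwrite("pics/c2.png",np.hstack([a,b])[:,:,::-1])
E
```

```text
t 1.3 psi 88.7 shift [-0.0016 -0.0012  0.0715] yaw 0.0 F [-0.7  0.3 -0.4] w 0.0858 tilt [-2.7e-03 -7.0e-04 -1.0e+00] j [ 0.35  0.68  1.24  0.    1.23 -1.2 ]
```

View pics/c2.png

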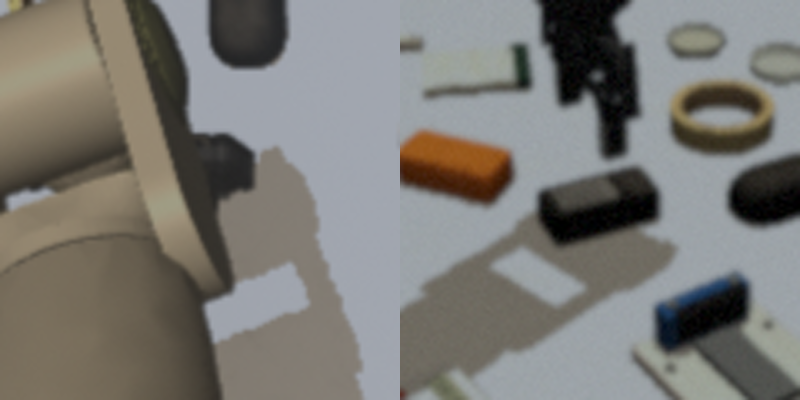

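The scene half shows the open fingers right above the brick at crop (600,200), aligned with its width. Descending.

Request:
play_rows(
  series=[
    [[-0.0015, -0.001, 0.025, 0], [-0.0015, -0.001, 0.05, 0], [-0.0015, -0.001, 0.065, 0], [-0.0015, -0.001, 0.071, 0], [-0.0015, -0.001, 0.071, 0]],
  ],
)

```text
time_s: 1.9
eef_pos: [0.5555, 0.3242, 0.1791]
ee_rot: [0.033, 3.141, 0.0]
wrist_force: [0.2, 0.3, 0.5]
grip_width: 0.0853
grasp_force: 0.0
```

Request:
play_rows(
  series=[
    [[0, 0, 0, 0], [0, 0, 0, 0], [0, 0, 0, 0], [0, 0, 0, 0], [0, 0, 0, 0], [0, 0, 0, 0], [0, 0, 0, 0], [0, 0, 0, 0]],
  ],
  fingers=0.0,
)

```text
time_s: 2.7
eef_pos: [0.5561, 0.3238, 0.18]
ee_rot: [0.034, 3.14, 0.001]
wrist_force: [-2.0, -0.5, 6.5]
grip_width: 0.047
grasp_force: 63.7
```

```bash
python3 to.py .566 .0735 .28 6.7
```

```text
t 2.7 psi 88.74 shift [-0.0156 -0.2499 -0.1002] yaw 82.04 F [-2.  -0.5  6.5] w 0.047 tilt [ 1.8e-03  7.0e-04 -1.0e+00] j [ 0.34  0.76  1.3   0.    1.08 -1.21]
```

Gripped (width 47 mm). Lift, then carry and turn.

Request:
play_rows(
  series=[
    [[0, 0, -0.03, 0], [0, 0, -0.07, 0], [0, 0, -0.1, 0], [0, 0, -0.1, 0]],
  ],
)

```text
time_s: 3.1
eef_pos: [0.5563, 0.3239, 0.2834]
ee_rot: [0.034, 3.134, 0.005]
wrist_force: [0.0, 0.2, -2.0]
grip_width: 0.0469
grasp_force: 62.8
```

Request:
play_rows(
  series=[
    [[-0.002, -0.03, 0, 8], [-0.004, -0.06, 0, 16], [-0.006, -0.095, 0, 24], [-0.008, -0.13, 0, 32], [-0.01, -0.165, 0, 40], [-0.012, -0.2, 0, 48], [-0.014, -0.23, 0, 56], [-0.0156, -0.25, 0, 64]],
  ],
)

```text
time_s: 3.9
eef_pos: [0.5658, 0.0714, 0.2776]
ee_rot: [-1.703, -2.638, 0.002]
wrist_force: [0.8, 0.7, -2.2]
grip_width: 0.0468
grasp_force: 62.7
```

```bash
python3 to.py .566 .0735 .26 6.7
```

```text
t 3.9 psi 24.33 shift [0.0018 0.0011 0.0176] yaw 17.63 F [ 0.8  0.7 -2.2] w 0.0468 tilt [-2.1e-03 -1.0e-04 -1.0e+00] j [-0.08  0.54  1.43 -0.    1.18 -0.51]
```

Request:
play_rows(
  series=[
    [[0.002, 0.001, 0.0, 8], [0.002, 0.001, 0.01, 16], [0.002, 0.001, 0.018, 17.6], [0.002, 0.001, 0.018, 17.6], [0.002, 0.001, 0.018, 17.6]],
  ],
)

```text
time_s: 4.4
eef_pos: [0.5661, 0.0758, 0.2603]
ee_rot: [-2.075, -2.358, 0.001]
wrist_force: [0.6, 0.5, -2.1]
grip_width: 0.0468
grasp_force: 62.7
```

```bash
python3 to.py .5663 .0708 .20 6.7; python3 - <<'E'
from h import *
c=snap("top","pics/t3.png");d=snap("scene","pics/s3.png")
a=cv2.resize(c["image"][150:260,250:410],(580,400),interpolation=2);b=cv2.resize(d["image"][170:330,240:400],(600,600),interpolation=2)
cv2.imwrite("pics/c3.png",b[:,:,::-1])
E
```

```text
t 4.4 psi 7.31 shift [-0.005  -0.0003  0.0603] yaw 0.61 F [ 0.6  0.5 -2.1] w 0.0468 tilt [-1.e-03  1.e-04 -1.e+00] j [-0.07  0.56  1.45 -0.    1.14 -0.2 ]
```

View pics/c3.png

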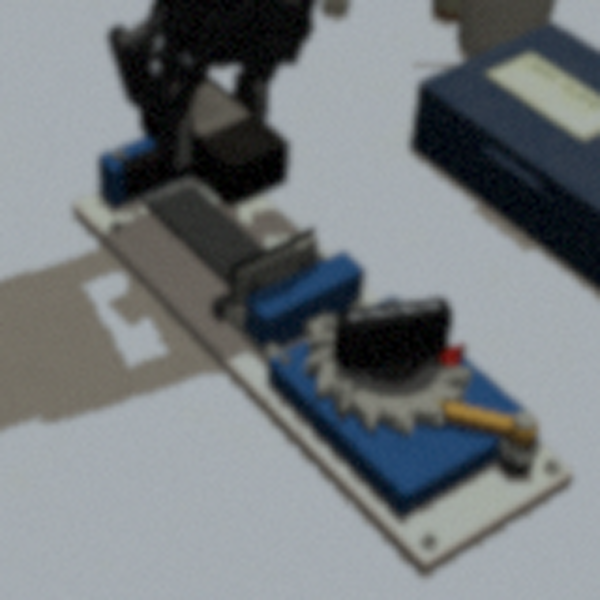

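```bash
python3 - <<'E'
from fit import *
top=pickle.load(open("top0.pkl","rb"));sc=pickle.load(open("scene0.pkl","rb"))
S=lambda u:np.array(u)/3.75+[240,170]; T=lambda u:np.array(u)/5+[255,170]
L=[(top,(-55,-267,12),T((742,250))),(top,(55,-267,12),T((700,42))),(top,(55,79,12),T((28,133))),(top,(-55,79,12),T((52,350))),
(sc,(-55,-267,12),S((428,567))),(sc,(55,-267,12),S((570,477))),(sc,(-55,79,12),S((76,203)))]
f=lambda p:np.concatenate([w2px(c,xf(p,np.array(P)/1e3)[0])-u for c,P,u in L])
r=least_squares(f,[.566,.077,.117]);print(r.x,r.fun.reshape(-1,2).round(1));pc=r.x
for w in(.419,.838):
  for x in(-32,32):
    a=-w;P=xf(pc,[[x/1e3*np.cos(a),-.17+x/1e3*np.sin(a),.084]])[0]
    print(w,x,"scenecrop",((w2px(sc,P)-[240,170])*3.75).round(0),"topcrop",((w2px(top,P)-[255,170])*5).round(0))
  print("pad face scene",[((w2px(sc,xf(pc,[[x,.049-.116+.0131*w,.055]])[0])-[240,170])*3.75).round() for x in(-.03,.03)])
s=sense();T_=rot(s["ee_rot"]);th=np.arctan2(T_[1,1],T_[0,1])+np.pi/2
for x in(-.049,.049):
  for y in(-.024,.024):
    for z in(0,.031):
      print(x,y,z,((w2px(sc,xf([s["eef_pos"][0],s["eef_pos"][1],th],[[x,y,z+s["eef_pos"][2]-.18]])[0])-[240,170])*3.75).round())
print(xf(pc,[[0,-.006,0],[0,-.17,0]]))
E
```

```text
[0.56662334 0.07583879 0.11201901] [[ 0.9  0.6]
 [ 0.8 -0.3]
 [-0.4 -0.4]
 [ 0.4 -0.7]
 [-1.2 -0. ]
 [ 1.6 -1.2]
 [-1.9 -0.4]]
0.419 -32 scenecrop [336. 320.] topcrop [550. 203.]
0.419 32 scenecrop [451. 305.] topcrop [583.  74.]
pad face scene [array([228., 259.]), array([308., 222.])]
0.838 -32 scenecrop [335. 302.] topcrop [524. 190.]
0.838 32 scenecrop [454. 323.] topcrop [609.  87.]
pad face scene [array([222., 254.]), array([302., 217.])]
-0.049 -0.024 0 [290. 181.]
-0.049 -0.024 0.031 [293. 141.]
-0.049 0.024 0 [226. 211.]
-0.049 0.024 0.031 [228. 170.]
0.049 -0.024 0 [193. 101.]
0.049 -0.024 0.031 [194.  61.]
0.049 0.024 0 [131. 127.]
0.049 0.024 0.031 [131.  87.]
[[ 0.56729405  0.0698764   0.        ]
 [ 0.58562677 -0.09309572  0.        ]]
```

Both cameras agree on the clamp to about 1 mm, and the knob matches wheel = 0.419. Lowering.

Request:
play_rows(
  series=[
    [[-0.005, 0.0005, 0.005, 0.6], [-0.005, 0.0005, 0.02, 0.6], [-0.005, 0.0005, 0.035, 0.6], [-0.005, 0.0005, 0.048, 0.6], [-0.005, 0.0005, 0.056, 0.6], [-0.005, 0.0005, 0.06, 0.6], [-0.005, 0.0005, 0.061, 0.6]],
  ],
)

```text
time_s: 5.2
eef_pos: [0.5673, 0.0707, 0.2]
ee_rot: [2.091, 2.345, 0.0]
wrist_force: [-4.3, -0.1, 7.3]
grip_width: 0.0469
grasp_force: 63.8
```

```bash
python3 to.py .567 .0700 .20 6.6
```

```text
t 5.2 psi 6.55 shift [-0.0007 -0.0004 -0.    ] yaw -0.05 F [-4.3 -0.1  7.3] w 0.0469 tilt [ 1.e-04 -1.e-04 -1.e+00] j [-0.08  0.64  1.5  -0.    1.   -0.2 ]
```

Brick seated (+7 N vertical at the expected height). Open, then retreat straight up.

Request:
play_rows(
  series=[
    [[0, 0, 0, 0], [0, 0, 0, 0], [0, 0, 0, 0], [0, 0, 0, 0], [0, 0, 0, 0]],
  ],
  fingers=1.0,
)

```text
time_s: 5.7
eef_pos: [0.5673, 0.0708, 0.1998]
ee_rot: [2.091, 2.344, 0.0]
wrist_force: [-0.0, 0.4, 0.2]
grip_width: 0.0854
grasp_force: 0.0
```

Request:
play_rows(
  series=[
    [[0, 0, -0.02, 0], [0, 0, -0.05, 0], [0, 0, -0.09, 0], [0, 0, -0.12, 0], [0, 0, -0.12, 0]],
  ],
)

```text
time_s: 6.2
eef_pos: [0.5676, 0.0708, 0.324]
ee_rot: [2.087, 2.34, 0.008]
wrist_force: [-0.2, -0.2, 0.2]
grip_width: 0.085
grasp_force: 0.0
```

```bash
python3 to.py .5856 -.0931 .30 72.5; python3 - <<'E'
from h import *
d=snap("scene","pics/s4.png")
cv2.imwrite("pics/c4.png",cv2.resize(d["image"][170:330,240:400],(600,600),interpolation=2)[:,:,::-1])
E
```

```text
t 6.2 psi 6.55 shift [-0.1649 -0.001   0.0242] yaw -65.95 F [-0.2 -0.2  0.2] w 0.085 tilt [ 8.2e-03 -7.0e-04 -1.0e+00] j [-0.08  0.49  1.37  0.    1.28 -0.2 ]
```

View pics/c4.png

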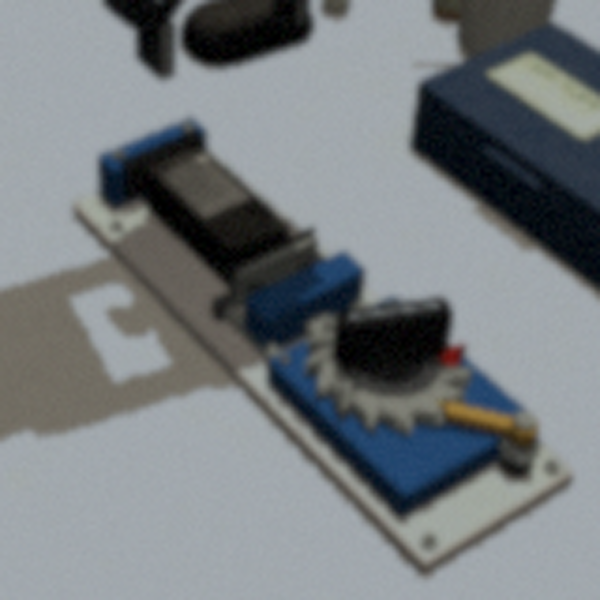

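The brick lies flat in the bay between the jaws, crop (150–310, 150–270). The knob still reads 0.419. Moving over the knob.

Request:
play_rows(
  series=[
    [[-0.02, 0, 0.0, -8.3], [-0.04, 0, 0.0, -16.6], [-0.062, 0, 0.0, -25], [-0.085, 0, 0.0, -33], [-0.107, 0, 0.0, -41.5], [-0.13, 0, 0.01, -50], [-0.15, -0.001, 0.018, -58], [-0.165, -0.001, 0.024, -66]],
  ],
  fingers=0.6,
)

```text
time_s: 7.05
eef_pos: [0.5848, -0.0945, 0.2936]
ee_rot: [-0.469, -3.103, -0.001]
wrist_force: [0.7, 0.1, -0.0]
grip_width: 0.0511
grasp_force: 0.0
```

Request:
play_rows(
  series=[
    [[0, 0, 0, 0], [0, 0, 0, 0], [0, 0, 0, 0]],
  ],
)

```text
time_s: 7.35
eef_pos: [0.585, -0.0924, 0.2956]
ee_rot: [-0.48, -3.104, -0.0]
wrist_force: [-1.0, 0.8, 0.4]
grip_width: 0.0515
grasp_force: 0.0
```

```bash
python3 to.py .5856 -.0931 .228 72.4
```

```text
t 7.35 psi 72.42 shift [-0.0008 -0.0005  0.0676] yaw 0.02 F [-1.   0.8  0.4] w 0.0515 tilt [-3.e-04  3.e-04 -1.e+00] j [-0.36  0.55  1.34  0.    1.25 -1.62]
```

Request:
play_rows(
  series=[
    [[-0.001, -0.0005, 0.015, 0], [-0.001, -0.0005, 0.03, 0], [-0.001, -0.0005, 0.045, 0], [-0.001, -0.0005, 0.058, 0], [-0.001, -0.0005, 0.066, 0], [-0.001, -0.0005, 0.067, 0], [-0.001, -0.0005, 0.067, 0]],
  ],
)

```text
time_s: 8.05
eef_pos: [0.586, -0.094, 0.229]
ee_rot: [0.477, 3.105, -0.0]
wrist_force: [-0.9, 0.9, -0.8]
grip_width: 0.0513
grasp_force: 0.0
```

Request:
play_rows(
  series=[
    [[0, 0, 0, 0], [0, 0, 0, 0], [0, 0, 0, 0], [0, 0, 0, 0], [0, 0, 0, 0], [0, 0, 0, 0], [0, 0, 0, 0]],
  ],
  fingers=0.0,
)

```text
time_s: 8.75
eef_pos: [0.5865, -0.092, 0.2298]
ee_rot: [0.475, 3.102, 0.007]
wrist_force: [5.2, 15.6, 4.5]
grip_width: 0.0149
grasp_force: 59.6
```

```bash
python3 to.py .5856 -.0931 .228 72.4; python3 -c "
from h import *
print(sense()['torque'],sense()['grasp_force'])"
```

```text
t 8.75 psi 72.58 shift [ 0.0005 -0.0013  0.0018] yaw 0.18 F [ 5.2 15.6  4.5] w 0.0149 tilt [ 0.0036  0.0037 -1.    ] j [-0.36  0.63  1.41  0.01  1.1  -1.62]
[ 2.22405714 -0.6871681   0.03259476] 59.55413103103638
```

Gripped (15 mm). There is a 16 N sideways load, so the axis is about 2 mm along +tool y. I correct that and wind gently.

Request:
play_rows(
  series=[
    [[0, 0.001, 0, 0], [0, 0.002, 0, 3], [0, 0.002, 0, 8], [0, 0.002, 0, 14], [0, 0.002, 0, 20], [0, 0.002, 0, 26], [0, 0.002, 0, 32], [0, 0.002, 0, 38]],
  ],
)

```text
time_s: 9.55
eef_pos: [0.5865, -0.0916, 0.2298]
ee_rot: [1.466, 2.777, 0.001]
wrist_force: [-0.8, 3.2, 5.1]
grip_width: 0.0149
grasp_force: 59.9
```

```bash
python3 to.py .5865 -.0915 .229 -10; python3 -c "
from h import *
print(sense()['torque'],sense()['grasp_force'])"
```

```text
t 9.55 psi 34.34 shift [0.0001 0.     0.0008] yaw 44.34 F [-0.8  3.2  5.1] w 0.0149 tilt [ 1.2e-03  2.0e-04 -1.0e+00] j [-0.35  0.63  1.41  0.    1.1  -0.95]
[0.4433007  0.33980846 0.27685487] 59.88644063472748
```

Request:
play_rows(
  series=[
    [[0, 0, 0, 6], [0, 0, 0, 12], [0, 0, 0, 18], [0, 0, 0, 24], [0, 0, 0, 30], [0, 0, 0, 36], [0, 0, 0, 41], [0, 0, 0, 44]],
  ],
)

```text
time_s: 10.35
eef_pos: [0.5862, -0.0917, 0.2298]
ee_rot: [-2.399, -2.028, -0.0]
wrist_force: [-3.0, 4.1, 8.3]
grip_width: 0.0151
grasp_force: 60.2
```

Request:
play_rows(
  series=[
    [[0, 0, 0, 0], [0, 0, 0, 0], [0, 0, 0, 0]],
  ],
)

```text
time_s: 10.65
eef_pos: [0.5862, -0.0917, 0.2298]
ee_rot: [-2.396, -2.031, -0.0]
wrist_force: [-3.3, 2.0, 8.4]
grip_width: 0.015
grasp_force: 60.2
```

```bash
python3 to.py .5865 -.0915 .229 -10; python3 - <<'E'
from h import *
print(sense()['torque'],sense()['grasp_force'])
d=snap("scene","pics/s5.png")
cv2.imwrite("pics/c5.png",cv2.resize(d["image"][170:330,240:400],(600,600),interpolation=2)[:,:,::-1])
E
```

```text
t 10.65 psi -9.42 shift [0.0003 0.0003 0.0008] yaw 0.58 F [-3.3  2.   8.4] w 0.015 tilt [-3.e-04  4.e-04 -1.e+00] j [-0.35  0.63  1.41  0.    1.1  -0.19]
[0.49521739 0.80109846 0.20764945] 60.2193421125412
```

View pics/c5.png

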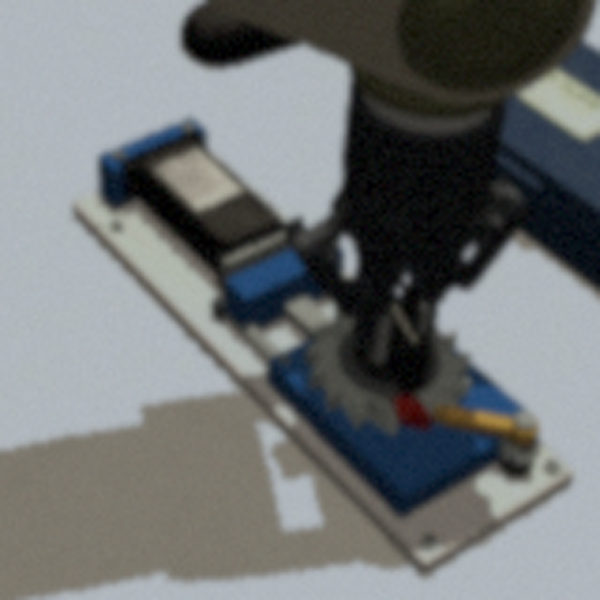

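The red tooth (crop (410,408)) has just passed the pawl tip (440,412), and the wheel is at about 1.85. Releasing.

Request:
play_rows(
  series=[
    [[0, 0, 0, 0], [0, 0, 0, 0], [0, 0, 0, 0], [0, 0, 0, 0], [0, 0, 0, 0]],
  ],
  fingers=0.65,
)

```text
time_s: 11.2
eef_pos: [0.5865, -0.0922, 0.2287]
ee_rot: [2.397, 2.031, -0.0]
wrist_force: [0.0, -0.9, 0.5]
grip_width: 0.0553
grasp_force: 0.0
```

Request:
play_rows(
  series=[
    [[0, 0, -0.02, 0], [0, 0, -0.05, 0], [0, 0, -0.09, 0], [0, 0, -0.13, 0], [0.05, 0, -0.15, 0], [0.1, 0, -0.15, 0], [0.15, 0, -0.15, 0], [0.15, 0, -0.15, 0]],
  ],
)

```text
time_s: 12.0
eef_pos: [0.611, 0.0607, 0.3788]
ee_rot: [-2.391, -2.037, -0.002]
wrist_force: [0.2, -0.2, -0.1]
grip_width: 0.0553
grasp_force: 0.0
```

```bash
python3 - <<'E'
from h import *
s=sense();print(s['time_s'],s['wrist_force'])
d=snap("scene","pics/s6.png")
cv2.imwrite("pics/c6.png",cv2.resize(d["image"][170:330,240:400],(600,600),interpolation=2)[:,:,::-1])
E
```

```text
12.0 [ 0.2361593  -0.21239077 -0.07795707]
```

View pics/c6.png

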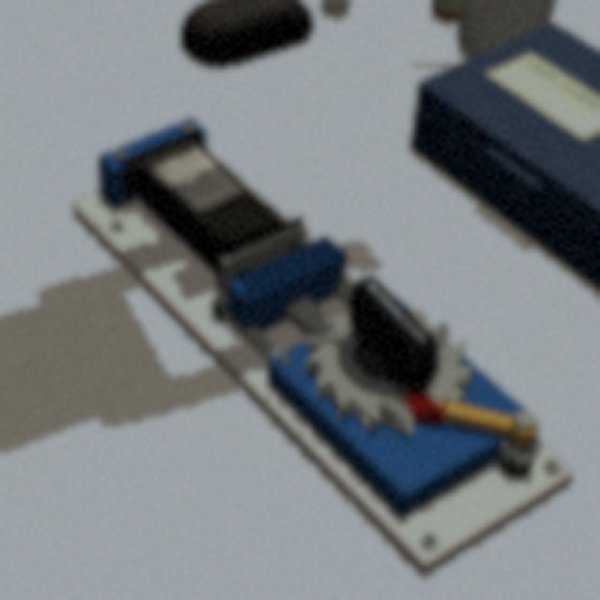

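The pawl tip meets the red tooth at crop (435,410), and the brick is clamped flat. A quick numeric check of the knob angle before handing in.

```bash
python3 - <<'E'
from fit import *
sc=pickle.load(open("scene0.pkl","rb"));pc=[.5866,.0758,.112];pc[0]-=.02
for w in(1.257,1.676,2.094):
    print(w,[((w2px(sc,xf(pc,[[x*np.cos(w),-.17-x*np.sin(w),.084]])[0])-[240,170])*3.75).round() for x in(-.032,.032)])
E
```

```text
1.257 [array([343., 287.]), array([446., 339.])]
1.676 [array([360., 276.]), array([429., 351.])]
2.094 [array([383., 272.]), array([406., 356.])]
```

Observed knob ends (365,282) and (435,345) match 1.676.

```bash
python3 -c "
from station import sign_off
print(sign_off())"
```

```text
the job is handed in; nothing more can be done
None
```

The adapter lies flat in the bay, clamped with the pawl in behind the red tooth (last picture: wheel at about 1.68 rad); I never went near the timer or mouse, and the job was handed in at about 12 s, with no verdict returned.

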